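# Clamp the bench whirler's foot with the hex key

### The arm

A 6-joint arm with a two-finger parallel gripper is mounted at the origin on the work surface. World frame = base frame: x ahead of the robot, y to its left, z up, the work surface at z = 0. Lengths are in m, angles in rad, forces in N, time in s.
With the tool pointing down it reaches from about 0.35 to 0.775 m from the base axis. Payload 5.5 kg.
Tool frame: the origin (TCP) lies midway between the tips of the shut fingers; the grasp point (between the pads) lies 19 mm behind it; z points along the fingers, x is the direction in which the jaws open and shut, and the axes are right-handed (so a half turn about z gives the same grasp; the last joint's range is limited). The gripper opens to 85 mm and grips with 20 to 120 N. Pads are 22 mm wide; open, the fingers measure 114 mm over their backs; the gripper's body (76 mm by 85 mm) begins 54 mm behind the grasp point. The pads swing forward as they close: fully open they stand 13 mm farther back than shut.
Start: joints at [1.054, 0.313, 0.046, 1.304, 0, 1.431], TCP at [0.212, 0.535, 0.231] pointing down, gripper open.
Joint ranges: [-2.76, 2.76], [-0.86, 1.69], [-1.03, 1.26], [-2.2, 2.34], [-1.47, 1.5], [-3.14, 3.14]. Speed limits (rad/s): [2.57, 2.57, 3.14, 3.14, 3.14, 3.14].

### API

Orientations are given as a 3x3 rotation matrix whose columns are the frame's x, y, z axes.
In Python, from plant import arm gives the robot as it stands.
- The arm moves only by the shell command python3 -m handwheel 'ROWS' [FORCE]. ROWS is JSON, one flat list of numbers, 7 for each row, row after row: the finger opening in mm, from 0 to 85.4, then the shift along the tool's x, y, z in mm, then the turn, a rotation vector about the tool's x, y, z in rad. In form: [jaw, x, y, z, ax, ay, az, jaw, x, y, z, ax, ay, az, ...]. A call has 1 to 10 rows; each row shifts and turns the commanded pose from where the row before left it, along the tool's axes as they then stand; what a row does not reach is not made up. A row lasts 1/10 s, in which the tool goes at most 50 mm and 8.59 degrees, less where a joint would pass 70% of its speed; a pose out of reach is approached as far as the arm can. A call with a gripper value outside its range is refused whole. The fingers move at their own pace and stop on an object; FORCE is the grip in N (left out, the last holds). Time passes only in rows, so rows that do not move let the fingers close. It gives the time, the measured TCP pose, the force and the opening at its end, in the units of the state.
- arm.get_obs(): the state, without advancing time (a new reading comes with each control period).
- arm.capture(name): name is "side" or "top" or "wrist"; returns (picture, depth): 400x640x3 uint8, red, green, blue; 400x640 float32, m along the optical axis (not along the pixel's ray), 0 where there is no reading.
- arm.camera_info(name): a dict with "mtx" (3x3 intrinsics, pixels), "k1" (the pictures are not rectified: a ray, as slopes to the right and down, at radius r is drawn at 1 + k1 r^2 times it, then the intrinsics apply), "origin" and "orientation" of the camera in the world; the wrist camera has in their place "T_tool_cam" (4x4, takes a point from camera to tool coordinates, whose origin is the TCP and whose axes are the tool frame's). Camera axes: x right, y up, looking along -z (the intrinsics and any distortion apply to the point x, -y, -z); pixel columns grow to the right and rows downward; lengths in m; the calibration is good to about 2 mm. A picture is of the moment at which its call begins: read the wrist's pose just before it. camera_info takes no time and is no camera call.
- arm.hand_in(): hands the job in, once; it reports no verdict.
The state is a dict: "t": time; "joints": joint angles; "qd": joint speeds; "joint_torque": joint torques, N m; "tool_pos": TCP position; "eef_rot": TCP orientation; "wrist_force": force on the tool from outside, world axes, zero at the start; "ft_torque": the same for the moment, N m; "finger_gap": opening from 0.0 (shut) to 1.0 (fully open).
Only numpy, scipy, OpenCV 4.12 (cv2) and the standard library are available. Lean on these libraries where they do the work, as an engineer would, in place of code of your own. Each camera call takes 0.05 s, during which the arm holds its last target. There are 200 camera calls.

### The job

The potter's turntable is not yet clamped down: take the larger hex key from the wooden rack, feel gently for the recessed hex socket at the bottom of the slot in the turntable's foot, never leaning hard on the key, and seat it fully. Turn the screw clockwise in quarter turns, letting go of the key between them for a fresh grip, until it comes to its stop, and leave the key standing in it. Do not disturb the smaller key or the vase.

Things in the scene. Friction and masses are not known exactly. Their poses are not given: they have to be found in the camera images.
- key: The larger of two hex keys, 160 g. Origin: middle of the tip's end face; z up along the key. Hexagonal steel shank from 0 to 55 mm, 20 mm across flats, 23.1 mm over corners (lowest 3 mm taper to 18 mm), two flats square to x. Above it a square wooden handle 30 x 30 mm, faces square to x and y, from 55 to 99 mm, cap to 102 mm. It stands in a hole of the rack; lift 60 mm to free it.
- key_grip (a point): Point on the larger key's axis in its handle, 80 mm above the tip: a good place to grip, across two of the handle's faces, from above.
- spare: The smaller key, same form and length: shank 14 mm across flats, handle 26 x 26 mm. It stands in the rack's other hole and stays there.
- rack: Fixed wooden block 150 (x) x 60 (y) x 60 mm high, origin in the middle of its underside, with two round holes 25 mm wide at x = -40 and +40 mm. The keys hang in them by their handles, tips 5 mm above the bench. Which key is in which hole varies.
- stand: Turntable with its dark cast foot, fixed. Origin on the bench under the middle of the foot's slot. Foot round the slot: 70 mm in x, y from -80 to +52 mm, 40 mm high. Slot: open at the top, 30 mm wide in x, 56 mm long in y. The round turntable head (radius 90 mm, top 75 mm up) has its axis at y = -175 mm and carries the vase.
- slot (a point): Middle of the slot on its flat floor, 21 mm above the bench, axes as the stand's. The clamp screw's upright axis crosses the floor somewhere on the slot's length: at x = 0, but y anywhere from -9 to +9 mm from here, not measured, to be felt with the key.
- socket_level (a point): The height of the socket's bottom, 4 mm above the bench, under the slot's middle (the socket itself is off along the slot, see slot). From the floor (21 mm up) a round countersink narrows from radius 15 mm to 12.3 mm at 18 mm up; below it the hexagon, 21 mm across flats. Key tip at 21 mm: off the screw; about 16 to 18 mm: in the countersink, flats not in line; 4 mm: fully seated.
- screw (a joint): Clamp screw's angle in rad, growing clockwise seen from above: starts between 0 and 0.5, hard stop at 3.5. It does not tell how the hexagon lies: that is unknown, to be felt, and repeats every 60 degrees. Turning takes about 0.12 N m all the way to the stop; it stays where it is left. The seated key has 5 to 10 degrees of play either way.
- vase: Grey clay vase, 150 mm tall, 116 mm wide, loose on the turntable head. Origin at the middle of its underside, z up.
There are look-alikes about, which are no part of the job. What is shaped like the key but blue or red is not meant.

How it is judged:
By the outcome, as a careful person would: the job done as asked, in the order asked, and still so for the second after the job is handed in, with the robot touching nothing.
It also fails if it takes over 72 s, if anything falls off the work surface, if the arm or the gripper's body presses on something with over 40 N, if the wrist force passes 120 N, or if a joint passes its speed limit or range.

## Working session

There is one attempt and no reset: what is moved stays moved. The work goes in short steps, Python scripts to look and compute and a shell command to move; the robot and the scene stay as the last step left them, time stands still between calls to the robot, and variables do not carry over. Pictures are saved under pics/ and viewed, about 8 in all and at most 12, crops included, and the job is handed in when it is done.

```bash
ls; mkdir -p pics
cat > h.py <<'E'
import numpy as np, cv2
from plant import arm
def cam(name):
    i=arm.camera_info(name)
    if 'T_tool_cam' in i:
        o=arm.get_obs(); T=np.eye(4); T[:3,:3]=o['eef_rot']; T[:3,3]=o['tool_pos']; T=T@np.array(i['T_tool_cam'])
        R,p=T[:3,:3],T[:3,3]
    else: R,p=np.array(i['orientation']),np.array(i['origin'])
    return np.array(i['mtx']),i['k1'],R,p
def ray(c,u,v):
    K,k1,R,p=c
    s=cv2.undistortPoints(np.array([[[u,v]]],float),K,np.array([k1,0,0,0.]))[0,0]
    return R@np.array([s[0],-s[1],-1.])
def at_z(c,u,v,z):
    d=ray(c,u,v); return c[3]+d*(z-c[3][2])/d[2]
def at_d(c,u,v,dep): return c[3]+ray(c,u,v)*dep
def st():
    o=arm.get_obs(); 
    print('t',round(o['t'],2),'p',np.round(np.array(o['tool_pos'])*1e3,1),'x',np.round(np.array(o['eef_rot'])[:,0],3),'z',np.round(np.array(o['eef_rot'])[:,2],3),'F',np.round(o['wrist_force'],1),'M',np.round(o['ft_torque'],2),'g',round(o['finger_gap'],3),'j',np.round(o['joints'],2))
E
python3 - <<'E'
from h import *
st()
for n in ('top','side','wrist'):
    c=cam(n); im,d=arm.capture(n); np.savez(f'/tmp/{n}.npz',im=im,d=d); cv2.imwrite(f'pics/{n}0.png',im[:,:,::-1]); print(n,c[3],c[2][:,2],c[0][0,0])
a=[cv2.imread(f'pics/{n}0.png') for n in('top','side')]
cv2.imwrite('pics/c0.png',cv2.resize(np.vstack(a),None,fx=.75,fy=.75))
E
```

```text
pics
t 0.0 p [211.3 534.2 230.4] x [ 0.368  0.93  -0.002] z [-0.001 -0.002 -1.   ] F [ 0.7  0.7 -0.5] M [ 0.08  0.01 -0.03] g 1.002 j [1.05 0.31 0.04 1.3  0.   1.43]
top [0.49468244 0.05661599 0.85268014] [-0.09589892  0.02756662  0.99500929] 411.8165649831412
side [0.34076538 0.71708447 0.66072579] [-0.23862049  0.73963754  0.62928258] 384.04436079214366
wrist [0.14351082 0.56117723 0.37327967] [-0.26773583  0.10703997  0.95752805] 338.0957372669932
```

View pics/top0.png

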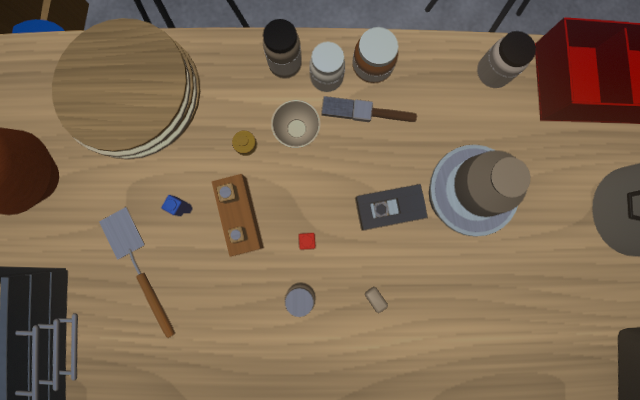

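The top view shows the rack at about (237,215), with keys at (226,192) and (236,235). The dark foot is at (392,207) with its slot near (384,209), and the vase is at (495,182). I'll enlarge both areas.

Run:
```python
from h import *
z=np.load('/tmp/top.npz');im=z['im'][:,:,::-1]
a=cv2.resize(im[165:265,200:270],None,fx=5,fy=5,interpolation=cv2.INTER_CUBIC)
b=cv2.resize(im[165:265,350:440],None,fx=5,fy=5,interpolation=cv2.INTER_CUBIC)
cv2.imwrite('pics/crop1.png',np.hstack([a,b]))
d=z['d'];c=cam('top')
for u,v in[(226,192),(236,235),(237,215),(400,205),(366,210),(384,209),(505,178)]:
    print(u,v,np.round(at_d(c,u,v,d[v,u])*1e3))
```

```text
226 192 [577. 223. 109.]
236 235 [499. 203. 109.]
237 215 [538. 211.  63.]
400 205 [ 560. -108.   41.]
366 210 [550. -40.  40.]
384 209 [554. -81.   7.]
505 178 [ 588. -239.  226.]
```

View pics/crop1.png

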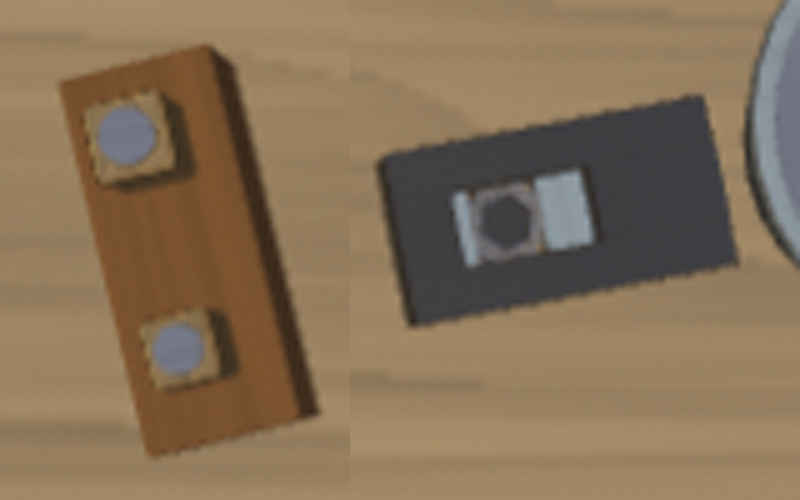

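The larger key is the upper-left one (crop 128,135). The countersink with its hex is visible in the slot at crop (508,222).

Run:
```python
from h import *
c=cam('top')
def L(x,y): return 200+x/5-.4,165+y/5-.4
def Rr(x,y): return 350+(x-350)/5-.4,165+y/5-.4
def P(l,z,f): return np.array([at_z(c,*f(x,y),z)[:2]*1e3 for x,y in l])
ang=lambda a,b: np.degrees(np.arctan2(*(b-a)[::-1]))
r=P([(60,82),(208,46),(297,415),(150,457)],.06,L)
print('rack',r.round(),r.mean(0),[ang(r[i],r[(i+1)%4]).round(1) for i in range(4)],[np.linalg.norm(r[i]-r[(i+1)%4]).round() for i in range(4)])
k=P([(82,102),(170,88),(182,177),(97,187)],.104,L);print('key',k.round(),k.mean(0),[ang(k[i],k[(i+1)%4]).round(1) for i in range(4)],[np.linalg.norm(k[i]-k[(i+1)%4]).round() for i in range(4)])
print(P([(128,135),(178,349)],.107,L))
f=P([(380,160),(703,97),(738,263),(413,325)],.04,Rr);print('foot',f.round(),f.mean(0),[ang(f[i],f[(i+1)%4]).round(1) for i in range(4)],[np.linalg.norm(f[i]-f[(i+1)%4]).round() for i in range(4)])
print('socket',P([(508,222)],.019,Rr))
st()
```

```text
rack [[604. 262.]
 [618. 205.]
 [476. 168.]
 [460. 224.]] [539.49918469 214.85125063] [np.float64(-76.1), np.float64(-165.5), np.float64(106.1), np.float64(14.8)] [np.float64(59.0), np.float64(147.0), np.float64(58.0), np.float64(149.0)]
key [[591. 242.]
 [596. 210.]
 [563. 205.]
 [559. 236.]] [577.22434422 223.5126812 ] [np.float64(-80.8), np.float64(-171.1), np.float64(96.9), np.float64(11.4)] [np.float64(33.0), np.float64(33.0), np.float64(31.0), np.float64(32.0)]
[[578.13665542 224.58930412]
 [500.5852332  204.7945183 ]]
foot [[ 576.  -19.]
 [ 602. -150.]
 [ 535. -162.]
 [ 511.  -32.]] [556.05896982 -90.74261827] [np.float64(-78.8), np.float64(-169.2), np.float64(100.6), np.float64(10.9)] [np.float64(133.0), np.float64(68.0), np.float64(133.0), np.float64(67.0)]
socket [[553.05366964 -73.28363774]]
t 0.15 p [211.4 534.3 230.6] x [ 0.368  0.93  -0.001] z [-0.001 -0.001 -1.   ] F [-0.1 -0.5  0.1] M [ 0.    0.01 -0.01] g 0.998 j [ 1.05  0.31  0.05  1.3  -0.    1.43]
```

```bash
python3 -m handwheel '[85,-15.4,45.5,0,0,0,0,85,-15.4,45.5,0,0,0,0,85,-15.4,45.5,0,0,0,0,85,-15.4,45.5,0,0,0,0,85,-15.4,45.5,0,0,0,0,85,-15.4,45.5,0,0,0,0,85,-15.4,45.5,0,0,0,0,85,-15.4,45.5,0,0,0,0,85,-15.4,45.5,0,0,0,0,85,-15.4,45.5,0,0,0,0]' 40
python3 -m handwheel '[85,0,0,0,0,0,-0.149,85,0,0,0,0,0,-0.149,85,0,0,0,0,0,-0.149,85,0,0,0,0,0,-0.149,85,0,0,0,0,0,0]'
python3 - <<'E'
from h import *
st(); c=cam('wrist'); im,d=arm.capture('wrist'); import pickle; pickle.dump((c,im,d),open('/tmp/w1.pkl','wb')); cv2.imwrite('pics/w1.png',im[:,:,::-1])
K,k1,R,p=c
for X in ([.5775,.224,.107],[.5,.2045,.107]):
    q=R.T@(np.array(X)-p); q=q*[1,-1,-1]; print(cv2.projectPoints(q[None],np.zeros(3),np.zeros(3),K,np.array([k1,0,0,0.]))[0])
E
```

```text
t: 1.15
tool_pos: [0.5791, 0.2225, 0.231]
eef_rot: [[0.368, 0.93, -0.0], [0.93, -0.368, 0.0], [-0.0, -0.0, -1.0]]
wrist_force: [0.6, 0.5, 0.5]
finger_gap: 0.994
t: 1.65
tool_pos: [0.5779, 0.2239, 0.2308]
eef_rot: [[-0.218, 0.976, -0.001], [0.976, 0.218, -0.0], [0.0, -0.001, -1.0]]
wrist_force: [0.2, 0.4, 0.3]
finger_gap: 0.994
t 1.65 p [577.9 223.9 230.8] x [-0.218  0.976  0.   ] z [-0.001 -0.    -1.   ] F [0.2 0.4 0.3] M [-0.06 -0.02  0.03] g 0.994 j [0.24 0.4  0.17 1.34 0.   0.02]
[[[321.9081785  190.33653745]]]
[[[319.05950619  88.06390609]]]
```

View pics/w1.png

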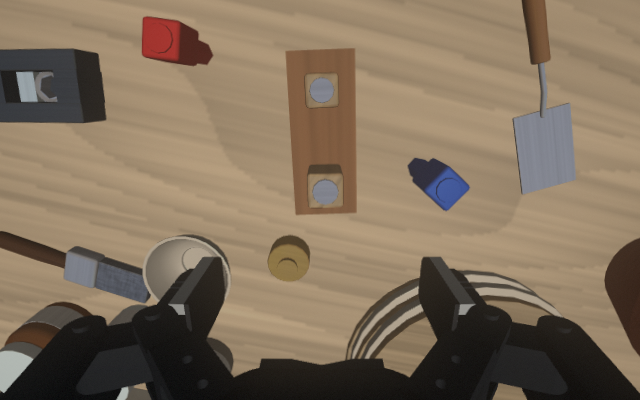

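The wrist view shows the larger key's cap at (325,192), the spare at (321,90), and the handle nearly square to the jaws. I'll enlarge it to get the yaw.

Run:
```python
import pickle
from h import *
c,im,d=pickle.load(open('/tmp/w1.pkl','rb'))
cv2.imwrite('pics/w1c.png',cv2.resize(im[155:220,290:360,::-1],None,fx=8,fy=8,interpolation=cv2.INTER_CUBIC))
```

```text
(no output)
```

View pics/w1c.png

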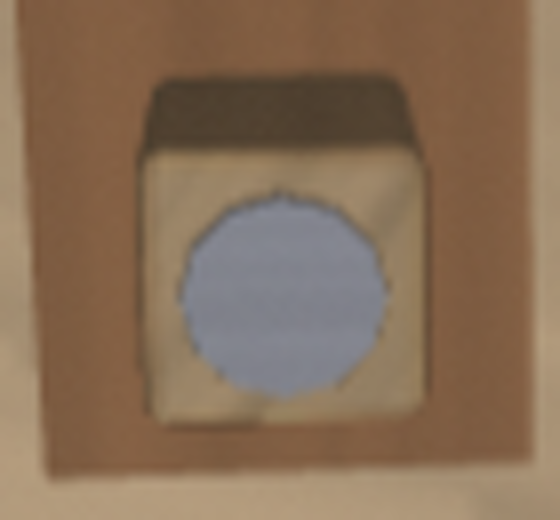

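The key's top face has crop corners (145,150), (422,147), (428,415) and (152,423), with the cap centre at (284,295).

Run:
```python
import pickle
from h import *
c,im,d=pickle.load(open('/tmp/w1.pkl','rb'))
f=lambda x,y,z: at_z(c,290+x/8-.44,155+y/8-.44,z)[:2]*1e3
k=np.array([f(x,y,.104) for x,y in [(145,150),(422,147),(428,415),(152,423)]])
print(k.mean(0),f(284,295,.107))
for i in range(4):
    v=k[(i+1)%4]-k[i]; print(np.linalg.norm(v).round(1),np.degrees(np.arctan2(v[1],v[0])).round(1))
R=np.array(arm.get_obs()['eef_rot']);p=np.array(arm.get_obs()['tool_pos'])*1e3
print('tool dxy', R.T@np.r_[f(284,295,.107)-p[:2],0])
```

```text
[577.61927064 226.99734496] [577.84878348 226.71962453]
28.2 103.2
28.7 14.8
29.0 -75.7
29.2 -166.7
tool dxy [ 2.66692911e+00  5.60587039e-01 -1.32997613e-04]
```

```bash
python3 -m handwheel '[85,2.7,0.6,40,0,0,-0.02,85,0,0,40,0,0,0,85,0,0,40,0,0,0,85,0,0,30,0,0,0,85,0,0,15,0,0,0,30,0,0,0,0,0,0,25,0,0,0,0,0,0,20,0,0,0,0,0,0,20,0,0,0,0,0,0]' 40
python3 -c "
from h import *
st()"
```

```text
t: 2.6
tool_pos: [0.5793, 0.2272, 0.0681]
eef_rot: [[-0.236, 0.972, 0.003], [0.972, 0.236, 0.001], [0.0, 0.003, -1.0]]
wrist_force: [-0.1, 0.2, 0.9]
finger_gap: 0.345
t 2.6 p [579.3 227.2  68.1] x [-0.236  0.972  0.   ] z [ 0.003  0.001 -1.   ] F [-0.1  0.2  0.9] M [ 0.04  0.01 -0.01] g 0.345 j [ 0.24  0.49 -0.1   0.98  0.    0.01]
```

```bash
python3 -m handwheel '[20,0,0,-35,0,0,0,20,0,0,-45,0,0,0,20,-34.3,-15.8,0,0,0,0,20,-34.3,-15.8,0,0,0,0,20,-34.3,-15.8,0,0,0,0,20,-34.3,-15.8,0,0,0,0,20,-34.3,-15.8,0,0,0,0,20,-34.3,-15.8,0,0,0,0,20,0,0,0,0,0,0,20,0,0,0,0,0,0]' 60
python3 - <<'E'
from h import *
st(); c=cam('wrist'); im,d=arm.capture('wrist'); import pickle; pickle.dump((c,im,d),open('/tmp/w2.pkl','wb')); 
K,k1,R,p=c
q=R.T@(np.array([.553,-.0733,.019])-p)*[1,-1,-1]; u,v=cv2.projectPoints(q[None],np.zeros(3),np.zeros(3),K,np.array([k1,0,0,0.]))[0][0,0];print(u,v)
a=cv2.resize(im[:,:,::-1],None,fx=.6,fy=.6)
u,v=int(min(max(u,40),600)),int(min(max(v,40),360))
b=cv2.resize(im[v-40:v+40,u-40:u+40,::-1],(400,400),interpolation=cv2.INTER_CUBIC); print(u-40,v-40)
o=np.zeros((400,384,3),np.uint8);o[:240]=a
cv2.imwrite('pics/w2.png',np.hstack([o,b]))
E
```

```text
t: 3.6
tool_pos: [0.5349, 0.0036, 0.1471]
eef_rot: [[-0.234, 0.972, 0.001], [0.972, 0.234, 0.0], [-0.0, 0.001, -1.0]]
wrist_force: [-0.7, -0.2, -1.3]
finger_gap: 0.347
t 3.6 p [534.9   3.6 147.1] x [-0.234  0.972 -0.   ] z [ 0.001  0.    -1.   ] F [-0.7 -0.2 -1.3] M [-0.02 -0.02 -0.04] g 0.347 j [-0.14  0.28 -0.22  1.08  0.   -0.38]
226.77970109180814 188.5583403017209
186 148
```

View pics/w2.png

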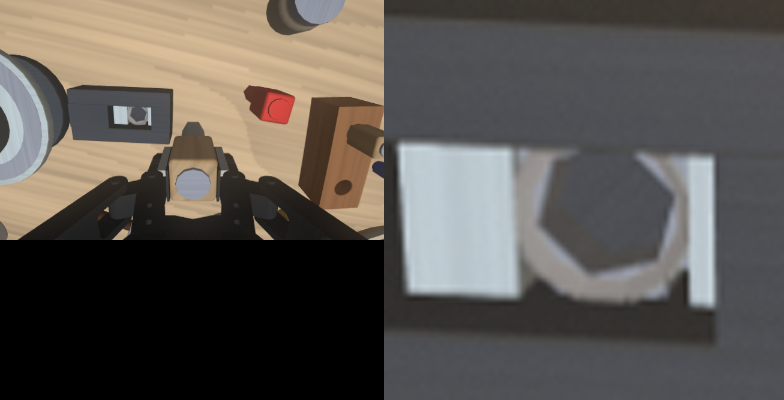

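The key is held. The crop shows the countersink ring centred near (604,216), with hex corners near (541,222), (592,273), (662,257), (675,203) and (637,150).

Run:
```python
import pickle
from h import *
c,im,d=pickle.load(open('/tmp/w2.pkl','rb'))
f=lambda x,y,z: at_z(c,186+(x-384)/5-.4,148+y/5-.4,z)[:2]*1e3
print('ring c',f(604,216,.021),'L',f(518,216,.021),'R',f(690,216,.021),'B',f(604,302,.021))
h=np.array([f(x,y,.018) for x,y in [(541,222),(592,273),(662,257),(675,203),(637,150)]])
m=(h[0]+h[3])/2
from scipy.optimize import least_squares
# regular hexagon fit, 5 consecutive vertices
def res(p): 
    a=p[3]+np.arange(5)*np.pi/3*p_s
    return (h-np.c_[p[0]+p[2]*np.cos(a),p[1]+p[2]*np.sin(a)]).ravel()
for p_s in(1,-1):
    s=least_squares(res,[*m,12,np.arctan2(*(h[0]-m)[::-1])]); print(s.x[:3],np.degrees(s.x[3])%60,s.cost, (res(s.x)).round(1))
print('slot floor left corners',f(399,143,.021),f(408,293,.021),'foot top right corner y', f(715,155,.04),f(715,343,.04))
fc=lambda u,v,z: at_z(c,u,v,z)[:2]*1e3
print('foot corners', [fc(x/.6,y/.6,.04).round() for x,y in [(68,87),(173,90),(172,143),(72,138)]])
print('cap',fc(193.5/.6,184.5/.6,.147+.019+.022))
```

```text
ring c [553.69515076 -70.27550533] L [557.04861154 -84.25631283] R [550.35429517 -56.35587227] B [568.55342084 -67.91623854]
[553.53408354 -69.74569595  11.49508933] 52.3093144415996 1.6367179036399846 [ 0.3 -0.7  0.2 -0.  -1.1  0.4  0.5 -0.6  0.1  0.9]
[555.36721937 -67.47869542   3.0953187 ] 46.3230745284302 295.77133224082843 [ -0.2 -12.9   8.8  -0.9   6.3   9.5  -2.7   7.1 -12.3  -2.8]
slot floor left corners [ 549.3036255  -105.27215445] [ 574.80382618 -100.57798598] foot top right corner y [533.84128444 -51.31770418] [563.74249805 -45.97732637]
foot corners [array([ 533., -158.]), array([506., -29.]), array([576., -15.]), array([ 601., -149.])]
cap [532.16552563   2.92485105]
```

```bash
python3 -m handwheel '[20,-26,1,0,0,0,0,20,-26,1,0,0,0,0,20,-25,0.6,0,0,0,0,20,0,0,0,0,0,-0.077,20,0,0,20,0,0,-0.077,20,0,0,15,0,0,0,20,0,0,0,0,0,0]' 60
python3 - <<'E'
from h import *
st(); c=cam('wrist'); im,d=arm.capture('wrist'); 
a=cv2.resize(im[120:340,180:460,::-1],None,fx=2.5,fy=2.5); cv2.imwrite('pics/w3.png',a)
E
```

```text
t: 4.35
tool_pos: [0.5542, -0.068, 0.1093]
eef_rot: [[-0.385, 0.923, -0.004], [0.923, 0.385, 0.001], [0.003, -0.003, -1.0]]
wrist_force: [-0.8, 0.1, -0.9]
finger_gap: 0.345
t 4.35 p [554.2 -68.  109.3] x [-0.385  0.923  0.003] z [-0.004  0.001 -1.   ] F [-0.8  0.1 -0.9] M [-0.01  0.07  0.02] g 0.345 j [-0.27  0.35 -0.21  1.02  0.   -0.66]
```

View pics/w3.png

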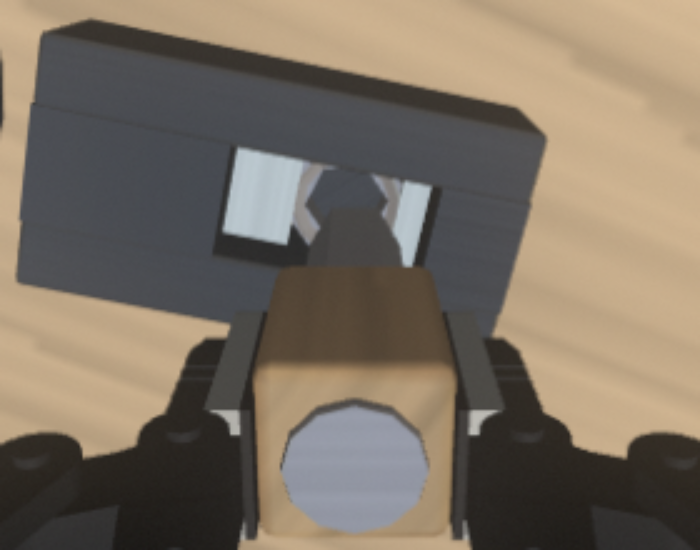

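Hex and key corners line up, both lying left-right. The hex centre is at (347,198) and the shank axis at about (354), so I shift about 1.8 mm toward −x and feel down.

```bash
python3 -m handwheel '[20,-1.8,0.4,10,0,0,0,20,0,0,10,0,0,0,20,0,0,2,0,0,0,20,0,0,2,0,0,0,20,0,0,1,0,0,0,20,0,0,0,0,0,0]' 60
python3 -c "
from h import *
st()"
```

```text
t: 5.0
tool_pos: [0.5566, -0.0713, 0.0863]
eef_rot: [[-0.383, 0.924, 0.0], [0.924, 0.383, 0.0], [-0.0, 0.0, -1.0]]
wrist_force: [0.4, 0.4, -1.8]
finger_gap: 0.342
t 5.0 p [556.6 -71.3  86.3] x [-0.383  0.924 -0.   ] z [ 0.  0. -1.] F [ 0.4  0.4 -1.8] M [-0.01 -0.02  0.04] g 0.342 j [-0.27  0.37 -0.24  0.96  0.   -0.66]
```

```bash
python3 -m handwheel '[20,1.3,-0.4,0,0,0,0,20,0,0,1,0,0,0,20,0,0,1,0,0,0,20,0,0,1,0,0,0,20,0,0,0,0,0,0]' 60
python3 -c "
from h import *
st()"
```

```text
t: 5.5
tool_pos: [0.5555, -0.0702, 0.0831]
eef_rot: [[-0.383, 0.924, -0.0], [0.924, 0.383, 0.0], [0.0, -0.0, -1.0]]
wrist_force: [-0.4, 0.0, -2.1]
finger_gap: 0.345
t 5.5 p [555.5 -70.2  83.1] x [-0.383  0.924  0.   ] z [-0.  0. -1.] F [-0.4  0.  -2.1] M [-0.03  0.    0.06] g 0.345 j [-0.27  0.37 -0.25  0.95  0.   -0.66]
```

Tip is at about 20 mm with no contact. Continuing gently.

```bash
python3 -m handwheel '[20,0,0,1,0,0,0,20,0,0,1,0,0,0,20,0,0,1,0,0,0,20,0,0,0,0,0,0]' 60
python3 -c "
from h import *
st()"
```

```text
t: 5.9
tool_pos: [0.5555, -0.0702, 0.0801]
eef_rot: [[-0.383, 0.924, -0.0], [0.924, 0.383, -0.0], [0.0, -0.0, -1.0]]
wrist_force: [-0.6, -0.7, -1.5]
finger_gap: 0.341
t 5.9 p [555.5 -70.2  80.1] x [-0.383  0.924  0.   ] z [-0. -0. -1.] F [-0.6 -0.7 -1.5] M [-0.1   0.07  0.01] g 0.341 j [-0.27  0.37 -0.25  0.95 -0.   -0.66]
```

Tip is at about 17 mm, still free.

```bash
python3 -m handwheel '[20,0,0,1,0,0,0,20,0,0,1,0,0,0,20,0,0,1,0,0,0,20,0,0,0,0,0,0]' 60
python3 -c "
from h import *
st()"
```

```text
t: 6.3
tool_pos: [0.5551, -0.0704, 0.078]
eef_rot: [[-0.383, 0.924, -0.001], [0.924, 0.383, -0.001], [-0.0, -0.001, -1.0]]
wrist_force: [-3.4, 0.3, 6.3]
finger_gap: 0.34
t 6.3 p [555.1 -70.4  78. ] x [-0.383  0.924 -0.   ] z [-0.001 -0.001 -1.   ] F [-3.4  0.3  6.3] M [-0.21  1.07  0.  ] g 0.34 j [-0.27  0.38 -0.25  0.94 -0.   -0.66]
```

```bash
python3 -m handwheel '[20,0.2,-0.7,0,0,0,0,20,0,0,0,0,0,0,20,0,0,0,0,0,0]' 60
python3 -c "
from h import *
st()"
```

```text
t: 6.6
tool_pos: [0.5548, -0.0705, 0.078]
eef_rot: [[-0.383, 0.924, 0.0], [0.924, 0.383, -0.0], [-0.001, 0.0, -1.0]]
wrist_force: [-2.4, -1.1, 7.6]
finger_gap: 0.342
t 6.6 p [554.8 -70.5  78. ] x [-0.383  0.924 -0.001] z [ 0. -0. -1.] F [-2.4 -1.1  7.6] M [-0.11  0.8   0.01] g 0.342 j [-0.27  0.38 -0.26  0.94 -0.   -0.66]
```

```bash
python3 -m handwheel '[20,0,-1.0,0,0,0,0,20,0,0,0,0,0,0,20,0,0,0,0,0,0]' 60
python3 -c "
from h import *
st()"
```

```text
t: 6.9
tool_pos: [0.5543, -0.0707, 0.0778]
eef_rot: [[-0.383, 0.924, 0.001], [0.924, 0.383, 0.0], [-0.0, 0.001, -1.0]]
wrist_force: [-2.0, -0.6, 5.4]
finger_gap: 0.339
t 6.9 p [554.3 -70.7  77.8] x [-0.383  0.924 -0.   ] z [ 0.001  0.    -1.   ] F [-2.  -0.6  5.4] M [ 0.07  0.47 -0.04] g 0.339 j [-0.27  0.37 -0.26  0.94  0.   -0.66]
```

```bash
python3 -m handwheel '[20,0,-1.0,0,0,0,0,20,0,0,0.5,0,0,0,20,0,0,0,0,0,0]' 60
python3 -c "
from h import *
st()"
```

```text
t: 7.2
tool_pos: [0.5529, -0.0709, 0.0761]
eef_rot: [[-0.383, 0.924, -0.001], [0.924, 0.383, 0.0], [0.0, -0.0, -1.0]]
wrist_force: [0.6, 0.5, -1.4]
finger_gap: 0.339
t 7.2 p [552.9 -70.9  76.1] x [-0.383  0.924  0.   ] z [-0.001  0.    -1.   ] F [ 0.6  0.5 -1.4] M [ 0.1  -0.18  0.03] g 0.339 j [-0.27  0.37 -0.26  0.93  0.   -0.66]
```

Dropped in; forces are back to the key's weight. Going down to seat (tool about z 67).

```bash
python3 -m handwheel '[20,0,0,1,0,0,0,20,0,0,1,0,0,0,20,0,0,1,0,0,0,20,0,0,1,0,0,0,20,0,0,0,0,0,0]' 60
python3 -c "
from h import *
st()"
```

```text
t: 7.7
tool_pos: [0.553, -0.071, 0.0725]
eef_rot: [[-0.383, 0.924, -0.0], [0.924, 0.383, 0.0], [0.0, -0.0, -1.0]]
wrist_force: [1.2, 0.4, -2.4]
finger_gap: 0.339
t 7.7 p [553.  -71.   72.5] x [-0.383  0.924  0.   ] z [-0.  0. -1.] F [ 1.2  0.4 -2.4] M [ 0.06 -0.08  0.02] g 0.339 j [-0.27  0.38 -0.27  0.93  0.   -0.66]
```

```bash
python3 -m handwheel '[20,0,0,1.5,0,0,0,20,0,0,1.5,0,0,0,20,0,0,1,0,0,0,20,0,0,1,0,0,0,20,0,0,0,0,0,0,20,0,0,0,0,0,0]' 60
python3 -c "
from h import *
st()"
```

```text
t: 8.3
tool_pos: [0.553, -0.071, 0.0677]
eef_rot: [[-0.383, 0.924, -0.0], [0.924, 0.383, 0.0], [0.0, 0.0, -1.0]]
wrist_force: [0.8, 0.6, -2.2]
finger_gap: 0.348
t 8.3 p [553.  -71.   67.7] x [-0.383  0.924  0.   ] z [-0.  0. -1.] F [ 0.8  0.6 -2.2] M [ 0.17 -0.15 -0.  ] g 0.348 j [-0.27  0.38 -0.27  0.91  0.   -0.66]
```

```bash
python3 -m handwheel '[20,0,0,0.5,0,0,0,20,0,0,0.5,0,0,0,20,0,0,0.5,0,0,0,20,0,0,0,0,0,0]' 60
python3 -c "
from h import *
st()"
```

```text
t: 8.7
tool_pos: [0.5532, -0.071, 0.0671]
eef_rot: [[-0.383, 0.924, 0.001], [0.924, 0.383, 0.0], [-0.0, 0.001, -1.0]]
wrist_force: [-1.5, 1.8, 5.7]
finger_gap: 0.343
t 8.7 p [553.2 -71.   67.1] x [-0.383  0.924 -0.   ] z [ 0.001  0.    -1.   ] F [-1.5  1.8  5.7] M [ 0.29  0.38 -0.03] g 0.343 j [-0.27  0.38 -0.28  0.91  0.   -0.66]
```

Fully seated (tool z 67.1 mm as predicted, 8 N contact). Starting the first quarter turn clockwise.

```bash
python3 -m handwheel '[20,0,0,-0.5,0,0,0,20,0,0,0,0,0,0.14,20,0,0,0,0,0,0.14,20,0,0,0,0,0,0.14,20,0,0,0,0,0,0.14]' 60
python3 -c "
from h import *
st()"
```

```text
t: 9.2
tool_pos: [0.5533, -0.0709, 0.0671]
eef_rot: [[0.171, 0.985, 0.001], [0.985, -0.171, 0.0], [0.0, 0.001, -1.0]]
wrist_force: [-0.4, 1.4, 3.4]
finger_gap: 0.345
t 9.2 p [553.3 -70.9  67.1] x [0.171 0.985 0.   ] z [ 0.001  0.    -1.   ] F [-0.4  1.4  3.4] M [0.29 0.13 0.11] g 0.345 j [-0.27  0.38 -0.27  0.91  0.   -0.1 ]
```

```bash
python3 -m handwheel '[20,0,0,0,0,0,0.145,20,0,0,0,0,0,0.145,20,0,0,0,0,0,0.145,20,0,0,0,0,0,0.145,20,0,0,0,0,0,0.145,20,0,0,0,0,0,0.145,20,0,0,0,0,0,0.145,20,0,0,0,0,0,0]' 60
python3 -c "
from h import *
st()"
```

```text
t: 10.0
tool_pos: [0.5532, -0.071, 0.0671]
eef_rot: [[0.925, 0.379, 0.0], [0.379, -0.925, 0.0], [0.0, 0.0, -1.0]]
wrist_force: [-1.2, 0.7, 3.7]
finger_gap: 0.341
t 10.0 p [553.2 -71.   67.1] x [0.925 0.379 0.   ] z [ 0.  0. -1.] F [-1.2  0.7  3.7] M [ 0.39  0.24 -0.04] g 0.341 j [-0.27  0.38 -0.27  0.91  0.    0.91]
```

```bash
python3 -m handwheel '[70,0,0,0,0,0,0,70,0,0,0,0,0,0,70,0,0,0,0,0,0,70,0,0,0,0,0,0]' 60
python3 -c "
from h import *
st()"
```

```text
t: 10.4
tool_pos: [0.553, -0.0711, 0.0666]
eef_rot: [[0.925, 0.38, -0.0], [0.38, -0.925, -0.0], [-0.0, -0.0, -1.0]]
wrist_force: [-0.0, 0.1, -0.4]
finger_gap: 0.818
t 10.4 p [553.  -71.1  66.6] x [ 0.925  0.38  -0.   ] z [-0. -0. -1.] F [-0.   0.1 -0.4] M [0.06 0.04 0.04] g 0.818 j [-0.27  0.38 -0.28  0.91 -0.    0.91]
```

```bash
python3 -m handwheel '[70,0,0,0,0,0,-0.149,70,0,0,0,0,0,-0.149,70,0,0,0,0,0,-0.149,70,0,0,0,0,0,-0.149,70,0,0,0,0,0,-0.149,70,0,0,0,0,0,-0.149,70,0,0,0,0,0,-0.149,70,0,0,0,0,0,-0.149,70,0,0,0,0,0,-0.149,70,0,0,0,0,0,-0.149]' 60
python3 -m handwheel '[70,0,0,0,0,0,-0.081,70,0,0,0,0,0,0,20,0,0,0,0,0,0,20,0,0,0,0,0,0,20,0,0,0,0,0,0,20,0,0,0,0,0,0]' 60
python3 -c "
from h import *
st()"
```

```text
t: 11.4
tool_pos: [0.5531, -0.0711, 0.0667]
eef_rot: [[-0.31, 0.951, 0.0], [0.951, 0.31, -0.0], [-0.0, 0.0, -1.0]]
wrist_force: [-0.1, 0.7, 0.4]
finger_gap: 0.825
t: 12.0
tool_pos: [0.5531, -0.071, 0.0669]
eef_rot: [[-0.379, 0.925, 0.0], [0.925, 0.379, 0.0], [0.0, 0.0, -1.0]]
wrist_force: [-1.0, 0.5, 1.8]
finger_gap: 0.34
t 12.0 p [553.1 -71.   66.9] x [-0.379  0.925  0.   ] z [ 0.  0. -1.] F [-1.   0.5  1.8] M [0.13 0.1  0.01] g 0.34 j [-0.27  0.38 -0.28  0.91  0.   -0.66]
```

Regripped cleanly. Second quarter turn.

```bash
python3 -m handwheel '[20,0,0,0,0,0,0.145,20,0,0,0,0,0,0.145,20,0,0,0,0,0,0.145,20,0,0,0,0,0,0.145,20,0,0,0,0,0,0.145,20,0,0,0,0,0,0.145]' 60
python3 -c "
from h import *
st()"
python3 -m handwheel '[20,0,0,0,0,0,0.14,20,0,0,0,0,0,0.14,20,0,0,0,0,0,0.14,20,0,0,0,0,0,0.14,20,0,0,0,0,0,0.14,20,0,0,0,0,0,0]' 60
python3 -c "
from h import *
st()"
```

```text
t: 12.6
tool_pos: [0.553, -0.0709, 0.0669]
eef_rot: [[0.468, 0.884, -0.0], [0.884, -0.468, 0.0], [0.0, -0.0, -1.0]]
wrist_force: [-0.3, 0.9, 2.4]
finger_gap: 0.342
t 12.6 p [553.  -70.9  66.9] x [0.468 0.884 0.   ] z [-0.  0. -1.] F [-0.3  0.9  2.4] M [0.16 0.17 0.15] g 0.342 j [-0.27  0.38 -0.28  0.91  0.    0.22]
t: 13.2
tool_pos: [0.5529, -0.0708, 0.0669]
eef_rot: [[0.925, 0.38, -0.0], [0.38, -0.925, 0.0], [0.0, -0.0, -1.0]]
wrist_force: [-0.3, 0.9, 1.3]
finger_gap: 0.343
t 13.2 p [552.9 -70.8  66.9] x [0.925 0.38  0.   ] z [-0.  0. -1.] F [-0.3  0.9  1.3] M [ 0.28  0.23 -0.01] g 0.343 j [-0.27  0.38 -0.28  0.91  0.    0.91]
```

```bash
python3 -m handwheel '[70,0,0,0,0,0,0,70,0,0,0,0,0,0,70,0,0,0,0,0,0,70,0,0,0,0,0,0]' 60
python3 -m handwheel '[70,0,0,0,0,0,-0.149,70,0,0,0,0,0,-0.149,70,0,0,0,0,0,-0.149,70,0,0,0,0,0,-0.149,70,0,0,0,0,0,-0.149,70,0,0,0,0,0,-0.149,70,0,0,0,0,0,-0.149,70,0,0,0,0,0,-0.149,70,0,0,0,0,0,-0.149,70,0,0,0,0,0,-0.149]' 60
python3 -m handwheel '[70,0,0,0,0,0,-0.081,70,0,0,0,0,0,0,20,0,0,0,0,0,0,20,0,0,0,0,0,0,20,0,0,0,0,0,0,20,0,0,0,0,0,0]' 60
python3 -m handwheel '[20,0,0,0,0,0,0.05,20,0,0,0,0,0,0.05,20,0,0,0,0,0,0.05]'
python3 -c "
from h import *
st()"
```

```text
t: 13.6
tool_pos: [0.5531, -0.0711, 0.0667]
eef_rot: [[0.925, 0.381, 0.0], [0.381, -0.925, -0.0], [0.0, 0.0, -1.0]]
wrist_force: [0.4, -0.5, -0.2]
finger_gap: 0.821
t: 14.6
tool_pos: [0.5531, -0.0711, 0.0668]
eef_rot: [[-0.311, 0.95, 0.0], [0.95, 0.311, -0.0], [-0.0, 0.0, -1.0]]
wrist_force: [0.1, 0.0, 0.2]
finger_gap: 0.819
t: 15.2
tool_pos: [0.5531, -0.0709, 0.067]
eef_rot: [[-0.38, 0.925, 0.0], [0.925, 0.38, 0.0], [0.0, 0.0, -1.0]]
wrist_force: [-0.9, -0.2, 1.9]
finger_gap: 0.344
t: 15.5
tool_pos: [0.553, -0.0709, 0.067]
eef_rot: [[-0.236, 0.972, 0.0], [0.972, 0.236, 0.0], [0.0, 0.0, -1.0]]
wrist_force: [-1.1, 0.4, 2.5]
finger_gap: 0.339
t 15.5 p [553.  -70.9  67. ] x [-0.236  0.972  0.   ] z [ 0.  0. -1.] F [-1.1  0.4  2.5] M [0.14 0.2  0.1 ] g 0.339 j [-0.27  0.38 -0.28  0.91  0.   -0.51]
```

Third turn in small steps, watching the moment for the stop.

```bash
for i in 1; do python3 -m handwheel '[20,0,0,0,0,0,0.04,20,0,0,0,0,0,0.04]' >/dev/null; python3 -c "
from h import *
st()"; done
python3 -m handwheel '[20,0,0,0,0,0,0.04,20,0,0,0,0,0,0.04]' >/dev/null; python3 -c "
from h import *
st()"
python3 -m handwheel '[20,0,0,0,0,0,0.04,20,0,0,0,0,0,0.04]' >/dev/null; python3 -c "
from h import *
st()"
```

```text
t 15.7 p [553.  -70.9  67. ] x [-0.158  0.987  0.   ] z [ 0.  0. -1.] F [-0.6  0.9  0.9] M [0.15 0.19 0.14] g 0.342 j [-0.27  0.38 -0.28  0.91  0.   -0.43]
t 15.9 p [553.  -70.9  67. ] x [-0.079  0.997  0.   ] z [ 0.  0. -1.] F [-0.1  0.4  1.7] M [0.06 0.17 0.47] g 0.344 j [-0.27  0.38 -0.28  0.91  0.   -0.35]
t 16.1 p [553.  -70.9  66.9] x [-0.  1.  0.] z [-0.  0. -1.] F [-0.3 -0.2  2.4] M [-0.01  0.24  0.83] g 0.345 j [-0.27  0.38 -0.28  0.91  0.   -0.27]
```

The moment rose from 0.12 to 0.83 N·m with no slip in the grip, so the stop is reached. Releasing and withdrawing straight up.

```bash
python3 -m handwheel '[80,0,0,0,0,0,0,80,0,0,0,0,0,0,80,0,0,0,0,0,0,80,0,0,0,0,0,0]'
python3 -m handwheel '[80,0,0,-15,0,0,0,80,0,0,-30,0,0,0,80,0,0,-40,0,0,0,80,0,0,-40,0,0,0,80,0,0,0,0,0,0,80,0,0,0,0,0,0]'
python3 - <<'E'
from h import *
st(); c=cam('wrist'); im,d=arm.capture('wrist'); t,dt=arm.capture('top'); ct=cam('top')
cv2.imwrite('pics/end.png',np.hstack([im[40:360,100:500,::-1],cv2.resize(t[165:265,340:440,::-1],(320,320),interpolation=cv2.INTER_CUBIC)]))
import pickle; pickle.dump((c,im,d),open('/tmp/w4.pkl','wb'))
P=[at_d(c,u,v,d[v,u]) for u in range(240,400) for v in range(120,280) if d[v,u]>0]
P=np.array(P)*1e3; n=np.hypot(P[:,0]-553,P[:,1]+71)<6; print('cap top z',np.median(P[n][:,2]),n.sum())
E
```

```text
t: 16.5
tool_pos: [0.5531, -0.0711, 0.0668]
eef_rot: [[-0.0, 1.0, 0.0], [1.0, 0.0, 0.0], [0.0, 0.0, -1.0]]
wrist_force: [0.0, 0.0, 0.4]
finger_gap: 0.932
t: 17.1
tool_pos: [0.5539, -0.0713, 0.193]
eef_rot: [[-0.0, 1.0, 0.003], [1.0, 0.0, -0.001], [-0.001, 0.003, -1.0]]
wrist_force: [-0.4, 0.6, -0.2]
finger_gap: 0.94
t 17.1 p [553.9 -71.3 193. ] x [-0.     1.    -0.001] z [ 0.003 -0.001 -1.   ] F [-0.4  0.6 -0.2] M [ 0.01 -0.02 -0.05] g 0.94 j [-0.27  0.29 -0.08  1.2   0.   -0.27]
cap top z 106.1338723730792 219
```

View pics/end.png

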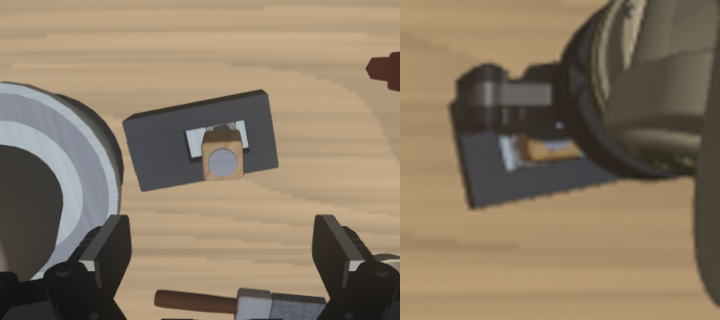

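```bash
python3 -c "
from h import *
st(); print(arm.hand_in())"
```

```text
t 17.2 p [552.4 -70.9 190.7] x [-0.     1.     0.001] z [-0.002  0.001 -1.   ] F [-0.1 -0.1 -0.7] M [-0.02  0.    0.  ] g 0.936 j [-0.27  0.29 -0.08  1.2   0.   -0.27]
the job is handed in; nothing more can be done
None
```

The clamp screw is turned to its stop and the larger key is left standing, fully seated, in the socket. I handed the job in at 17.2 s; the hand-in gives no verdict.

- **Seating:** I lifted the larger key from the rack and felt for the socket with about 8 N or less. It dropped in once I shifted the tool about 2 mm and went down to the depth expected for fully seated.
- **Turning:** I made two quarter turns clockwise, letting go and regripping after each. A third, shorter turn reached the stop, where the moment rose from about 0.12 to 0.83 N·m. The total was about 202°, including the key's play.
- **Last checks:**
  - The key stands upright in the foot with its cap at 106.1 mm, against 106 mm expected.
  - The gripper was open and about 85 mm clear above the key, with no force on it.
  - I never went near the vase or gripped the smaller key. I did not take a separate final picture of either.
  - The last top view was partly hidden by the arm. No check disagreed.

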